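# Bring the next port plate under the bench magnifier

## Robot

A 6-joint arm with a two-finger parallel gripper is mounted at the origin on a cart in front of the work surface, level with it; the furniture and walls round the work are solid. World frame = base frame: x ahead of the robot, y to its left, z up, the work surface at z = 0. Lengths are in mm, angles in rad, forces in N, time in s.
With the tool pointing down it reaches from about 400 to 925 mm from the base axis. Payload 12.5 kg.
Tool frame: the origin (TCP) lies midway between the tips of the shut fingers; the grasp point (between the pads) lies 19 mm behind it; z points along the fingers, y is the line along which they close (so a half turn about z gives the same grasp; the last joint's range is limited). The gripper opens to 95 mm and grips with 3 to 60 N. Pads are 20 mm wide; open, the fingers measure 119 mm over their backs; the gripper's body (75 mm by 180 mm) begins 59 mm behind the grasp point.
Start: joints at [1.213, 0.491, 1.559, -0, 1.092, -0.106], TCP at [155.699, 605.314, 214.661] pointing down, gripper open.
Joint ranges: [-3.1, 3.1], [-0.84, 2.19], [0.05, 2.79], [-1.13, 4.28], [0.06, 2.93], [-2.69, 2.69]. Speed limits (rad/s): [2.22, 2.22, 2.79, 3.14, 3.14, 3.14].

## Interface

Orientations are given as a rotation vector (axis times angle).
In Python, from bench import telemetry, cams, order gives the robot as it stands.
- The arm moves only by the tool apply_moves, never from a script. Its argument "series" is a list of rows, each a list of 3 entries, a list of its own where there are three numbers: the closure, from 0 (fully open) to 1 (shut), then the shift along the world's x, y, z in m, then the turn, a rotation vector about the world's x, y, z in rad. A call has 1 to 12 rows; each row is the pose to reach, as a shift and turn from the pose commanded when the call began; what a row does not reach only later rows make up. A row lasts 1/10 s, in which the tool goes at most 50 mm and 8.59 degrees, less where a joint would pass 70% of its speed; a pose out of reach is approached as far as the arm can. A call with a gripper value outside its range is refused whole. The fingers move at their own pace and stop on an object; the grip force is fixed at half the most. Time passes only in rows, so rows that repeat a pose let the fingers close. It gives the time, the measured TCP pose, the force, the opening and the grip force at its end, in the units of the state.
- telemetry.sense(): the state, without advancing time (a new reading comes with each control period).
- cams.camera(name): name is "scene" or "side" or "wrist"; returns the picture (420x560x3 uint8, red, green, blue); there is no depth.
- cams.camera_params(name): a dict with "mtx" (3x3 intrinsics, pixels), "extrinsics" (4x4, takes a point from world to camera coordinates); the wrist camera has in their place "hand_eye" (4x4, takes a point from camera to tool coordinates, whose origin is the TCP and whose axes are the flange's). Camera axes: x right, y down, z forward; pixel columns grow to the right and rows downward; lengths in mm; the calibration is good to about 2 mm. A picture is of the moment at which its call begins: read the wrist's pose just before it. camera_params takes no time and is no camera call.
- order.sign_off(): hands the job in; it is judged then, once.
The state is a dict: "clock": time; "joint_pos": joint angles; "qd": joint speeds; "joint_torque": joint torques, N m; "eef_pos": TCP position; "tool_rot": TCP orientation; "ft_force": force on the tool from outside, world axes, zero at the start; "torque": the same for the moment, N m; "grip_width": finger opening in mm; "grip_force": force on a finger pad.
Only numpy, scipy, OpenCV 4.12 (cv2) and the standard library are available. Lean on these libraries where they do the work, as an engineer would, in place of code of your own. Each camera call takes 0.05 s, during which the arm holds its last target. There are 200 camera calls.

## Task

Set up the next port plate for inspection: draw the bottom plate of the stack out through the slot of the magazine, lay it down flat and let go, then take it anew - the rest's ledges leave room for fingers only at the plate's short ends - and set it flat in the channel of the sloped rest, in the middle. Then swing the bench magnifier back in until its lens is centred over the plate, and tilt the lens until it is parallel to the plate. Leave the other plates in the magazine, the slope of the rest and the other things on the table as they are.

Things in the scene. Friction and masses are not known exactly. Their poses are not given: they have to be found in the camera images.
- magazine: Fixed stack magazine at the right: open-topped sheet-metal chute, 52 (its x) x 70 (y) mm, top at 62 mm, on a dark floor 10 mm high. Origin: table height under the chute's centre, z up; y = draw-out direction (about to the robot's left). Slot in the +y wall (outer face y = 35 mm), 13 mm high, passes one plate. A tongue of the floor, 36 mm wide, as high as the floor, runs on to y = 138 mm.
- plate_bottom: Bottom plate of the stack, the one to use: aluminium, 62 (its y) x 44 (x) x 10 (z) mm, 0.09 kg, two port bores on top. Origin: centre of its underside. At the start it lies parallel to the magazine on its floor, 10 mm above the table, its +y end 18 to 21 mm out of the slot, long sides free there; about 5 N draws it out along the tongue. In the rest either short end may lie to either side.
- plate_second: The second plate from below in the stack, to stay in the magazine (same shape as plate_bottom; origin at the centre of its underside). It drops 10 mm by itself when the plate below is drawn out.
- plate_third: The third plate from below in the stack, to stay in the magazine (same shape as plate_bottom; origin at the centre of its underside). It drops 10 mm by itself when the plate below is drawn out.
- plate_top: The uppermost plate in the stack, to stay in the magazine (same shape as plate_bottom; origin at the centre of its underside). It drops 10 mm by itself when the plate below is drawn out.
- rest_center (a point): Centre of the channel floor of the rest, about 95 mm above the table; the plate's underside belongs here. z: square to the floor; y: along the channel, level, about to the left; x: up the slope, away from the robot. Two ledges 9 mm high, 50 mm apart, flank the plate's long sides (3 mm play each); the channel is 50 mm long with open ends, so the plate overhangs 6 mm at each end.
- rest_slope (a joint): Slope of the rest: angle between its channel floor and level, rad; 0 is level, positive has the edge near the robot lower. Clamped tight; it differs between runs (0.20 to 0.45) and is to be left as it is.
- rest_low_edge (a point): Middle of the lower edge of the rest, 31 mm down the slope from rest_center.
- station: Grey foot (170 x 80 x 12 mm) of the inspection station, fixed. Origin: table height under the level hinge line of the rest (85 mm up; rest_center is 10 mm from it, square to the slope). x: from the rest to the post, away from the robot; y: left. The upright post (16 mm thick, top at 247 mm) stands at x = 86, y = 0 mm.
- swivel_arm (a joint): Swivel of the magnifier's arm about the upright post, rad: at 0 the lens is centred over the rest, positive swings it clockwise seen from above (out to the left). Held by friction: it stays where it is left; about 2 N at the grip moves it.
- lens_tilt (a joint): Tilt of the magnifier's head, rad: 0 level, positive lowers the grip end. With swivel_arm at 0 the lens is parallel to the rest at lens_tilt = rest_slope. Its hinge line is level, square to the arm, 80 mm from the post's axis, 225 mm above the table. Held by friction: it stays where it is left; about 3 N at the grip moves it.
- lens_center (a point): Centre of the magnifier's lens (round black ring 80 mm across, 16 mm high), 48 mm from the tilt hinge. Axes: z square to the lens (up), x towards the hinge and the post, y across, along the tilt hinge.
- lens_grip (a point): Middle of the magnifier's grip: black ribbed bar 12 mm thick (y), 15 high (z), 42 long (x) on the ring's side away from the post, to be pinched across the 12 mm from above. 107 mm from the tilt hinge, 59 mm from lens_center; the bar reaches 21 mm further out and 19 mm inwards to the ring. Axes as lens_center.
- valve_block: Bystander: grey steel valve block, 71 x 104 x 54 mm, lying at the left; origin under its centre.
- gear_pump: Bystander: dark pump gear, 52 mm across, 29 mm high, at the left; origin under its centre.
- bearing_6204: Bystander: ball bearing 47 mm across, 14 mm high, left of the station; origin under its centre.
- spanner_13: Bystander: combination spanner lying flat, 8 mm high, in front of the magazine; origin under its middle.
- screwdriver_b: Bystander: slotted screwdriver with a blue handle lying behind the magazine, 21 mm high; origin under its middle.
- bush_brass: Bystander: bronze bush, 32 mm across, 34 mm high, in front of the station and magazine; origin under its centre.

How it is judged (in metres and radians):
On the way, in this order (a step that is already met when the one before it is completed fails the run):
1. the bottom plate is drawn wholly out of the magazine, lies flat and has been let go (y of plate_bottom in the frame of magazine above 0.066 m and angle between plate_bottom's own z axis and vertical below 0.15 rad and height (world z) of plate_bottom below 0.03 m and contact force between plate_bottom and the fingers below 0.05 N and linear speed of plate_bottom below 0.02 m/s), for 0.2 s.
2. the plate lies in the channel of the rest, let go (angle between the z axis of plate_bottom and the z axis of rest_center, either way round below 0.06 rad and z of plate_bottom in the frame of rest_center between -0.003 and 0.003 m and y of plate_bottom in the frame of rest_center between -0.01 and 0.01 m and x of plate_bottom in the frame of rest_center between -0.005 and 0.005 m and angle between the y axis of plate_bottom and the y axis of rest_center, either way round below 0.15 rad and contact force between plate_bottom and the fingers below 0.05 N and linear speed of plate_bottom below 0.02 m/s), for 0.3 s.
At the end, for the whole second after the job is handed in: The former bottom plate lies flat in the channel of the rest (within 3 mm, 0.06 rad), centred along it within 10 mm, let go. The lens is parallel to the rest within 0.10 rad and its centre within 12 mm of the rest's middle along the channel, at rest. The other three plates lie flat in the magazine (all of step 2 and angle between the z axis of lens_center and the z axis of rest_center, either way round below 0.1 rad and y of lens_center in the frame of rest_center between -0.012 and 0.012 m and velocity of joint swivel_arm between -0.05 and 0.05 rad/s and velocity of joint lens_tilt between -0.05 and 0.05 rad/s and horizontal distance between each of plate_second, plate_third, plate_top and magazine below 0.012 m and height (world z) of each of plate_second, plate_third, plate_top below 0.045 m and angle between each of plate_second, plate_third, plate_top's own z axis and vertical below 0.1 rad); the robot touches nothing.
It fails at once if another plate is taken out of the magazine or thrown about in it (horizontal distance between any of plate_second, plate_third, plate_top and magazine above 0.025 m or height (world z) of any of plate_second, plate_third, plate_top above 0.06 m).
It fails at once if the slope of the rest is changed (its low edge moved over 5 mm) (distance of rest_low_edge from where it was at the start of the episode above 0.005 m).
It fails at once if a bystander is moved by more than 30 mm (distance of any of valve_block, gear_pump, bearing_6204, spanner_13, screwdriver_b, bush_brass from where it was at the start of the episode above 0.03 m).
It also fails if it takes over 72 s, if anything falls off the work surface, if the arm or the gripper's body presses on something with over 40 N, if the wrist force passes 120 N, or if a joint passes its speed limit or range.

## Working session

There is one attempt and no reset: what is moved stays moved. The work goes in short steps, Python scripts to look and compute and a tool call to move; the robot and the scene stay as the last step left them, time stands still between calls to the robot, and variables do not carry over. Pictures are saved under pics/ and viewed, at most 10 in all, crops included, and the job is handed in when it is done.

Besides the shell and the picture viewer there is one more tool, called after "Request:" as name([rows], argument=value, ...), one row to a line, values as JSON. apply_moves: Moves the arm, as the interface text tells. Its arguments: {"type":"object","properties":{"series":{"type":"array"}},"required":["series"]}

```bash
mkdir -p pics; ls; python3 - <<'E'
from bench import telemetry,cams
import cv2,numpy as np
np.set_printoptions(precision=4,suppress=True)
print(telemetry.sense())
a=cams.camera("scene");b=cams.camera("side")
cv2.imwrite("pics/scene0.png",a[:,:,::-1]);cv2.imwrite("pics/side0.png",b[:,:,::-1])
for n in("scene","side","wrist"):print(n,cams.camera_params(n))
E
```

```text
pics
{'clock': 0.0, 'joint_pos': array([ 1.2134,  0.4916,  1.5595, -0.    ,  1.0917, -0.1056]), 'qd': array([ 0.0002, -0.0009,  0.0021,  0.0013,  0.0003, -0.0005]), 'joint_torque': array([ -0.0029, -61.2637, -25.8178,   0.0692,   0.0483,  -0.0001]), 'eef_pos': array([155.616 , 605.039 , 214.0423]), 'tool_rot': array([-0.3944, -3.1165,  0.0018]), 'ft_force': array([ 0.5723, -0.553 ,  0.4733]), 'torque': array([-0.0066, -0.0065, -0.0106]), 'grip_force': 0.0, 'grip_width': 94.96218591814868}
scene {'mtx': array([[401.2931,   0.    , 283.7533],
       [  0.    , 401.2931, 211.3508],
       [  0.    ,   0.    ,   1.    ]]), 'extrinsics': array([[   0.6325,   -0.7742,   -0.0231, -362.0498],
       [  -0.4715,   -0.3612,   -0.8045,  412.1417],
       [   0.6145,    0.5197,   -0.5936,  700.605 ],
       [   0.    ,    0.    ,    0.    ,    1.    ]])}
side {'mtx': array([[379.2728,   0.    , 282.8491],
       [  0.    , 379.2728, 209.6823],
       [  0.    ,   0.    ,   1.    ]]), 'extrinsics': array([[   0.2593,    0.9658,   -0.0066, -171.4172],
       [   0.7738,   -0.2118,   -0.597 , -348.8964],
       [  -0.5779,    0.1497,   -0.8022, 1328.1436],
       [   0.    ,    0.    ,    0.    ,    1.    ]])}
wrist {'mtx': array([[341.7538,   0.    , 279.652 ],
       [  0.    , 341.7538, 205.3098],
       [  0.    ,   0.    ,   1.    ]]), 'hand_eye': array([[  -0.001 ,   -0.9545,   -0.2981,   85.9916],
       [   1.    ,   -0.0006,   -0.0015,    0.7987],
       [   0.0012,   -0.2981,    0.9545, -169.8368],
       [   0.    ,    0.    ,    0.    ,    1.    ]])}
```

View pics/scene0.png

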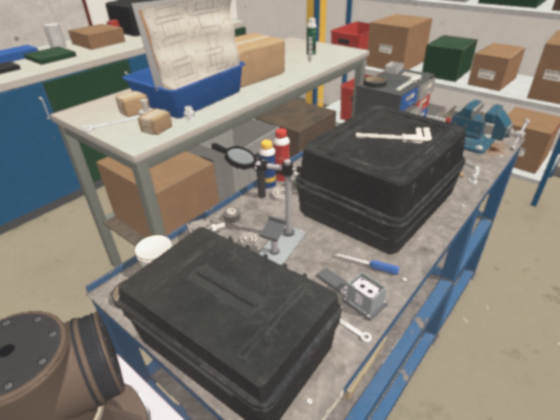

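View pics/side0.png

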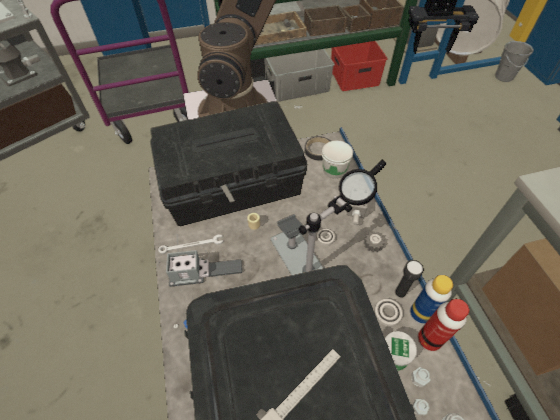

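```bash
python3 - <<'E'
import cv2
a=cv2.imread("pics/side0.png")[155:285,150:400];b=cv2.imread("pics/scene0.png")[130:350,200:410]
cv2.imwrite("pics/side1.png",cv2.resize(a,None,fx=3.2,fy=3.2,interpolation=cv2.INTER_CUBIC))
cv2.imwrite("pics/scene1.png",cv2.resize(b,None,fx=2.7,fy=2.7,interpolation=cv2.INTER_CUBIC))
E
cat > h.py <<'E'
import numpy as np,cv2
from scipy.spatial.transform import Rotation as R
from scipy.optimize import least_squares
from bench import telemetry,cams
np.set_printoptions(precision=4,suppress=True)
P={n:cams.camera_params(n) for n in("scene","side","wrist")}
def ext(n,s=None):
    if n!="wrist":return P[n]["extrinsics"]
    T=np.eye(4);T[:3,:3]=R.from_rotvec(s["tool_rot"]).as_matrix();T[:3,3]=s["eef_pos"]
    return np.linalg.inv(T@P[n]["hand_eye"])
def proj(n,p,E=None):
    E=P[n]["extrinsics"] if E is None else E
    q=(np.atleast_2d(p)@E[:3,:3].T+E[:3,3])@P[n]["mtx"].T
    return q[:,:2]/q[:,2:]
def onz(n,uv,z,E=None):
    E=P[n]["extrinsics"] if E is None else E
    uv=np.atleast_2d(uv).astype(float);d=np.c_[uv,np.ones(len(uv))]@np.linalg.inv(P[n]["mtx"]).T@E[:3,:3]
    c=-E[:3,:3].T@E[:3,3]
    return c+d*((z-c[2])/d[:,2])[:,None]
E
python3 - <<'E'
from h import *
for n in("scene","side"):
    print(n,proj(n,[[155,605,214],[0,0,0],[600,0,0]]).round(1))
print(onz("side",[[285,265],[243,267],[170,270],[253,220],[298,240]],[0,10,10,34,12][0]))
E
```

```text
scene [[-17.2 190.3]
 [ 76.4 447.4]
 [290.3 259.8]]
side [[430.8  50.8]
 [233.9 110. ]
 [276.7 254.3]]
[[ 635.738    12.451     0.    ]
 [ 613.2985  -91.6142    0.    ]
 [ 573.2309 -271.0363    0.    ]
 [ 477.8062  -36.085     0.    ]
 [ 572.7961   65.3463    0.    ]]
```

View pics/side1.png

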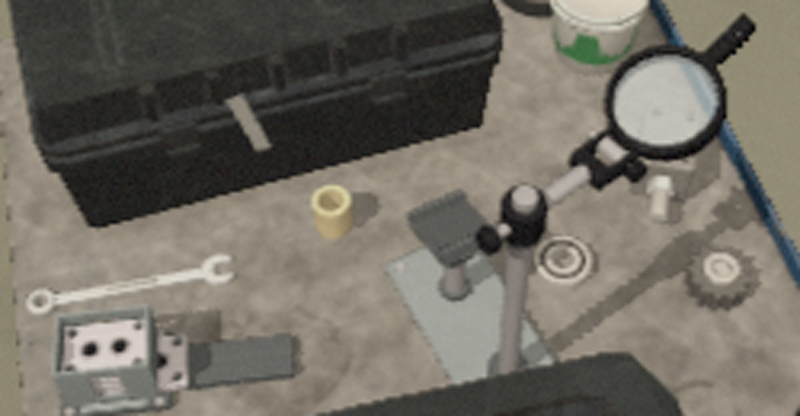

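View pics/scene1.png

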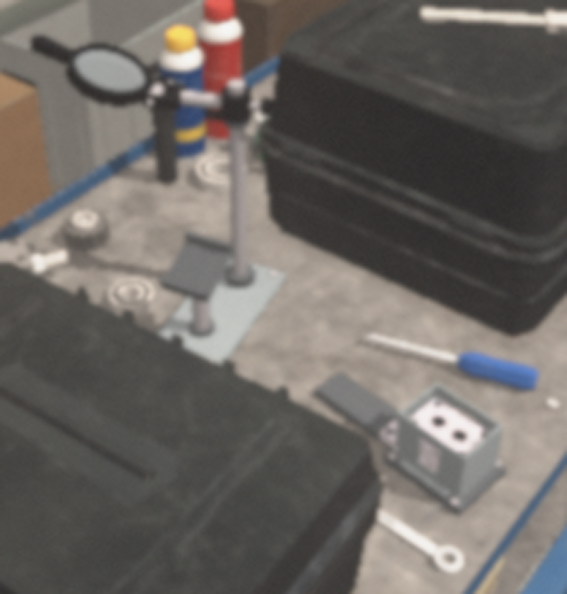

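```bash
cat > fit.py <<'E'
from h import *
S=lambda p:np.array(p,float)/3.2+[150,155]
C=lambda p:np.array(p,float)/2.7+[200,130]
def rz(a):return R.from_euler('z',a).as_matrix()
# magazine
M=[(-26,35,62),(-26,-35,62),(26,-35,62),(26,35,62),(-18,138,10),(18,138,10)]
ms=S([(150,306),(57,314),(58,375),(158,372),(293,335),(293,375)])
mc=C([(383,440),(452,478),(500,425),(436,388),(316,390),(335,373)])
def fm(p):
    w=np.array(M)@rz(p[2]).T+[p[0],p[1],0]
    return np.r_[(proj("side",w)-ms).ravel(),(proj("scene",w)-mc).ravel()]
r=least_squares(fm,[600,-200,0],loss='soft_l1');print("mag",r.x,fm(r.x).reshape(-1,2).round(1).tolist())
def station(p,slope):
    F=rz(p[2]);o=np.array([p[0],p[1],0])
    Rr=F@R.from_euler('y',-slope).as_matrix()
    c=o+[0,0,85]+Rr@[0,0,10]
    return F,o,Rr,c
def head(p,sw,ti,pts):
    F,o,_,_=station(p,0)
    A=F@rz(-sw)
    post=o+F@[86,0,0]
    H=post+A@[-80,0,225]
    L=A@R.from_euler('y',-ti).as_matrix()
    return (np.array(pts)@L.T)+H,L
rs=S([(408,212),(462,192),(488,233),(432,262)]);rc=C([(208,295),(163,285),(190,236),(232,252)])
RP=np.array([(-31,-25,9),(-31,25,9),(31,25,9),(31,-25,9)]);
def fs(p):
    F,o,Rr,c=station(p,p[3])
    w=RP@Rr.T+c
    ss=proj("side",w)-rs; cc=proj("scene",w[[0,1,2,3]])-rc
    post=o+np.array([F@[86,0,247],F@[86,0,14]])
    a=proj("side",post)-S([(524,190),(508,362)]);b=proj("scene",post)-C([(238,85),(240,278)])
    h,_=head(p,p[4],p[5],[(-48,0,0),(-107,0,0),(-128,0,0)])
    d=proj("side",h)-S([(667,100),(727,45),(748,24)]);e=proj("scene",h)-C([(110,74),(55,49),(37,42)])
    return np.vstack([ss,cc,a,b,d,e]).ravel()
if __name__=="__main__":
    r=least_squares(fs,[570,60,0,.3,1.5,0],loss='soft_l1');print("st",r.x);print(fs(r.x).reshape(-1,2).round(1).tolist())
    F,o,Rr,c=station(r.x,r.x[3]);print("rest",c);print(head(r.x,r.x[4],r.x[5],[(-48,0,0),(-107,0,0)])[0]);print(head(r.x,0,r.x[3],[(-48,0,0),(-107,0,0)])[0])
    print(onz("side",S([(333,197),(135,285),(80,215),(100,225),(480,125),(560,258),(720,275)]),0))
E
python3 fit.py
```

```text
mag [ 590.2241 -228.7234   -0.1512] [[0.4, -1.7], [0.2, -1.3], [-1.6, -1.2], [-2.6, -3.3], [0.3, -1.6], [1.0, -1.4], [5.1, -10.4], [4.2, -7.3], [0.9, 0.1], [0.1, -2.4], [-0.7, -1.0], [2.1, -1.6]]
st [588.8041  39.7205   0.244    0.2833   1.4072  -0.329 ]
[[-2.8, -0.5], [-1.9, -2.3], [2.6, -1.8], [1.7, -2.1], [0.7, 0.0], [-0.5, -1.5], [-0.1, -1.9], [1.8, -3.1], [-0.7, 0.9], [-1.1, 2.3], [-0.1, -0.5], [0.5, 0.3], [-0.8, 0.7], [0.5, -0.4], [1.0, -0.3], [0.3, 0.1], [-0.3, 0.4], [-1.1, -0.2]]
rest [586.0913  39.0452  94.6013]
[[622.5374 175.645  240.508 ]
 [600.4036 226.9064 259.57  ]]
[[549.9052  30.0373 211.581 ]
 [494.9352  16.3534 195.0868]]
[[ 467.1735  -30.7401    0.    ]
 [ 511.3557 -207.6953    0.    ]
 [ 428.3307 -244.8865    0.    ]
 [ 443.3626 -229.3455    0.    ]
 [ 423.8635  115.2117    0.    ]
 [ 578.5966  138.8897    0.    ]
 [ 629.2283  261.0221    0.    ]]
```

Request:
apply_moves([
  [0,[0.02,-0.02,0.05],[0,0,0]],
  [0,[0.03,-0.05,0.09],[0,0,-0.1]],
  [0,[0.05,-0.09,0.12],[0,0,-0.2]],
  [0,[0.45,-0.76,0.2],[0,0,-1.47]],
  [0,[0.45,-0.76,0.2],[0,0,-1.47]],
  [0,[0.45,-0.76,0.2],[0,0,-1.47]],
  [0,[0.45,-0.76,0.2],[0,0,-1.47]],
  [0,[0.45,-0.76,0.2],[0,0,-1.47]],
  [0,[0.45,-0.76,0.2],[0,0,-1.47]],
  [0,[0.45,-0.76,0.2],[0,0,-1.47]],
  [0,[0.45,-0.76,0.2],[0,0,-1.47]],
  [0,[0.45,-0.76,0.2],[0,0,-1.47]],
])

```text
clock: 1.3
eef_pos: [431.0, 137.4, 377.3]
tool_rot: [2.388, 2.041, 0.0]
ft_force: [0.2, 0.7, 0.1]
grip_width: 94.9
grip_force: 0.0
```

Request:
apply_moves([
  [0,[0.03,-0.04,0],[0,0,0]],
  [0,[0.17,-0.294,-0.05],[0,0,0]],
  [0,[0.17,-0.294,-0.05],[0,0,0]],
  [0,[0.17,-0.294,-0.05],[0,0,0]],
  [0,[0.17,-0.294,-0.05],[0,0,0]],
  [0,[0.17,-0.294,-0.05],[0,0,0]],
  [0,[0.17,-0.294,-0.19],[0,0,0]],
  [0,[0.17,-0.294,-0.19],[0,0,0]],
  [0,[0.17,-0.294,-0.19],[0,0,0]],
  [0,[0.17,-0.294,-0.19],[0,0,0]],
  [0,[0.17,-0.294,-0.19],[0,0,0]],
  [0,[0.17,-0.294,-0.19],[0,0,0]],
])

```text
clock: 2.5
eef_pos: [601.3, -154.3, 189.6]
tool_rot: [2.38, 2.046, 0.003]
ft_force: [0.8, -0.1, 0.2]
grip_width: 95.1
grip_force: 0.0
```

```bash
python3 - <<'E'
from h import *
import json
s=telemetry.sense();a=cams.camera("wrist")
json.dump({k:list(map(float,s[k])) for k in("eef_pos","tool_rot")},open("w1.json","w"));print(s["eef_pos"],s["tool_rot"])
cv2.imwrite("pics/w1.png",cv2.resize(a[:,:,::-1],(784,588),interpolation=cv2.INTER_CUBIC))
E
```

```text
[ 601.2736 -154.328   189.5632] [2.3802 2.0462 0.0026]
```

View pics/w1.png

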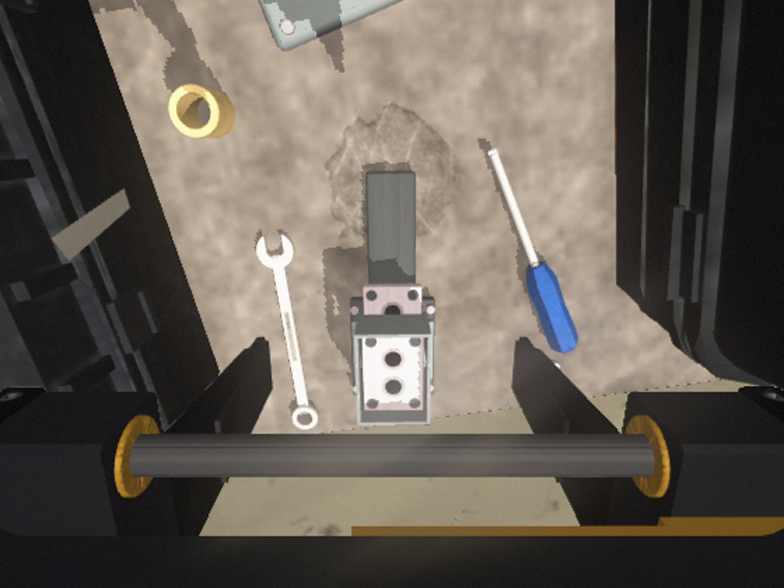

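```bash
python3 - <<'E'
from h import *
import json
s=json.load(open("w1.json"));E=ext("wrist",s)
f=lambda p,z:onz("wrist",np.array(p)/1.4,z,E)
t=f([(367,172),(415,172)],10);p=f([(363,285),(422,286)],20);c=f([(353,318),(434,318),(431,425),(356,425)],62)
print(t,p,c,sep="\n")
d=t.mean(0)-p.mean(0);print("yaw from tongue/plate",np.arctan2(-d[0],d[1]),np.hypot(*d[:2]))
v=t[1]-t[0];print(np.arctan2(v[1],v[0]),np.linalg.norm(v),np.linalg.norm(p[1]-p[0]))
v=p[1]-p[0];print(np.arctan2(v[1],v[0]))
for y in(-.15,-.13):
  n=np.array([-np.sin(y),np.cos(y),0]);print("origin from tongue",t.mean(0)-138*n,"from plate end",p.mean(0)-54.5*n)
E
```

```text
[[592.7352 -90.2138  10.    ]
 [626.4888 -95.3809  10.    ]]
[[ 576.7834 -169.7207   20.    ]
 [ 619.9519 -177.1598   20.    ]]
[[ 570.7168 -178.9221   62.    ]
 [ 623.9163 -187.1384   62.    ]
 [ 611.5689 -268.1169   62.    ]
 [ 558.5287 -259.8627   62.    ]]
yaw from tongue/plate -0.13854069690648066 81.42302227688923
-0.15190509228764792 34.14677483437843 43.80485788967809
-0.170650545708246
origin from tongue [ 588.9895 -229.2478   10.    ] from plate end [ 590.2233 -227.3283   20.    ]
origin from tongue [ 591.7225 -229.6329   10.    ] from plate end [ 591.3026 -227.4804   20.    ]
```

Request:
apply_moves([
  [0,[-0.004,-0.026,-0.04],[0,0,0]],
  [0,[-0.004,-0.026,-0.09],[0,0,0]],
  [0,[-0.004,-0.026,-0.13],[0,0,0]],
  [0,[-0.004,-0.026,-0.16],[0,0,0]],
  [0,[-0.004,-0.026,-0.175],[0,0,0]],
  [0,[-0.004,-0.026,-0.185],[0,0,0]],
  [0,[-0.004,-0.026,-0.185],[0,0,0]],
])

```text
clock: 3.25
eef_pos: [597.0, -180.5, 2.6]
tool_rot: [2.382, 2.047, 0.001]
ft_force: [-0.6, 0.1, -0.3]
grip_width: 95.2
grip_force: 0.0
```

```bash
python3 - <<'E'
from h import *
s=telemetry.sense();a=cams.camera("wrist");print(s["eef_pos"],s["ft_force"])
cv2.imwrite("pics/w2.png",cv2.resize(a[120:,:,::-1],(784,420),interpolation=cv2.INTER_CUBIC))
E
```

```text
[ 596.9815 -180.5133    2.5744] [-0.5596  0.1319 -0.344 ]
```

View pics/w2.png

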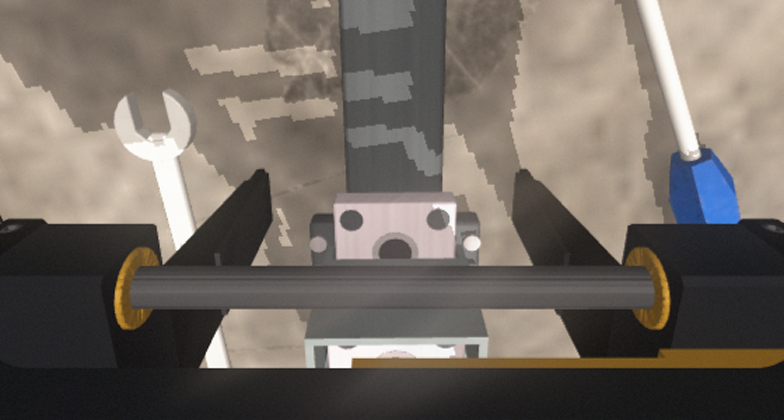

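```bash
python3 - <<'E'
from h import *
import json
E=ext("wrist",json.load(open("w1.json")));m=np.array([590.2,-228.5,0]);Q=R.from_euler('z',-.15).as_matrix()
for z in(4,10,14):print(z,(onz("wrist",np.array([(348,297),(436,297),(348,320),(430,310),(355,310)])/1.4,z,E)-m)@Q)
s=telemetry.sense();E=ext("wrist",s)
for z in(4,10):print((onz("wrist",np.array([(310,215),(480,213),(475,243),(318,243)])/1.4+[0,120],z,E)-m)@Q)
print((onz("wrist",np.array([(335,195),(456,193)])/1.4+[0,120],20,E)-m)@Q)
E
```

```text
4 [[-34.9188  41.4042   4.    ]
 [ 34.0011  41.1955   4.    ]
 [-35.4739  22.1273   4.    ]
 [ 29.5413  30.3765   4.    ]
 [-29.705   30.5635   4.    ]]
10 [[-34.3654  43.4138  10.    ]
 [ 33.3908  43.2086  10.    ]
 [-34.9111  24.4624  10.    ]
 [ 29.0063  32.5723  10.    ]
 [-29.2396  32.7561  10.    ]]
14 [[-33.9965  44.7536  14.    ]
 [ 32.9839  44.5507  14.    ]
 [-34.5359  26.0192  14.    ]
 [ 28.6496  34.0362  14.    ]
 [-28.9294  34.2179  14.    ]]
[[-33.8375  41.3987   4.    ]
 [ 33.2543  42.0632   4.    ]
 [ 31.96    28.5732   4.    ]
 [-31.2815  28.7909   4.    ]]
[[-32.7058  44.6763  10.    ]
 [ 32.0047  45.3173  10.    ]
 [ 30.7564  32.306   10.    ]
 [-30.2406  32.516   10.    ]]
[[-21.5971  57.9888  20.    ]
 [ 21.0422  58.6331  20.    ]]
```

Request:
apply_moves([
  [0,[0,0,0.0095],[0,0,0]],
  [0.3,[0,0,0.0095],[0,0,0]],
  [1,[0,0,0.0095],[0,0,0]],
  [1,[0,0,0.0095],[0,0,0]],
  [1,[0,0,0.0095],[0,0,0]],
  [1,[0,0,0.0095],[0,0,0]],
  [1,[0,0,0.0095],[0,0,0]],
  [1,[0,0,0.0095],[0,0,0]],
])

```text
clock: 4.1
eef_pos: [596.6, -180.6, 11.4]
tool_rot: [2.383, 2.048, 0.0]
ft_force: [2.0, 0.7, 0.5]
grip_width: 44.7
grip_force: 0.5
```

Request:
apply_moves([
  [1,[0,0,0],[0,0,0]],
  [1,[0,0,0],[0,0,0]],
  [1,[0.0005,0.005,0],[0,0,0]],
  [1,[0.002,0.012,0],[0,0,0]],
  [1,[0.003,0.022,0],[0,0,0]],
  [1,[0.005,0.032,0],[0,0,0]],
  [1,[0.006,0.042,0],[0,0,0]],
  [1,[0.008,0.052,0],[0,0,0]],
  [1,[0.009,0.062,0],[0,0,0]],
  [1,[0.0105,0.07,0],[0,0,0]],
  [1,[0.0115,0.076,0],[0,0,0]],
  [1,[0.0115,0.076,0],[0,0,0]],
])

```text
clock: 5.3
eef_pos: [608.1, -103.7, 11.5]
tool_rot: [-2.382, -2.049, -0.0]
ft_force: [-0.5, 0.1, -0.5]
grip_width: 43.6
grip_force: 29.9
```

Request:
apply_moves([
  [0,[0,0,0],[0,0,0]],
  [0,[0,0,0],[0,0,0]],
  [0,[0,0,0],[0,0,0]],
  [0,[0,0,0],[0,0,0]],
  [0,[0,0,0],[0,0,0]],
  [0,[0,0,0.03],[0,0,0]],
  [0,[0,0,0.07],[0,0,0]],
  [0,[0,0,0.1],[0,0,0]],
  [0,[0,0,0.13],[0,0,0]],
])

```text
clock: 6.2
eef_pos: [607.9, -104.6, 143.0]
tool_rot: [2.382, 2.047, 0.0]
ft_force: [0.4, -0.0, 1.5]
grip_width: 94.6
grip_force: 0.0
```

```bash
python3 - <<'E'
from h import *
s=telemetry.sense();a=cams.camera("wrist");E=ext("wrist",s);print(s["eef_pos"],s["tool_rot"])
m=np.array([590.2,-228.5,0]);Q=R.from_euler('z',-.15).as_matrix()
pl=[m+Q@np.array([x,101+y,20]) for x,y in((-22,-31),(22,-31),(22,31),(-22,31))]
print(proj("wrist",pl,E))
cv2.imwrite("pics/w3.png",cv2.resize(a[:,:,::-1],(784,588),interpolation=cv2.INTER_CUBIC))
E
```

```text
[ 607.919  -104.6404  143.0099] [2.3825 2.0472 0.0004]
[[258.7678 255.017 ]
 [305.5521 254.8958]
 [306.9854 191.1637]
 [257.3443 191.2848]]
```

View pics/w3.png

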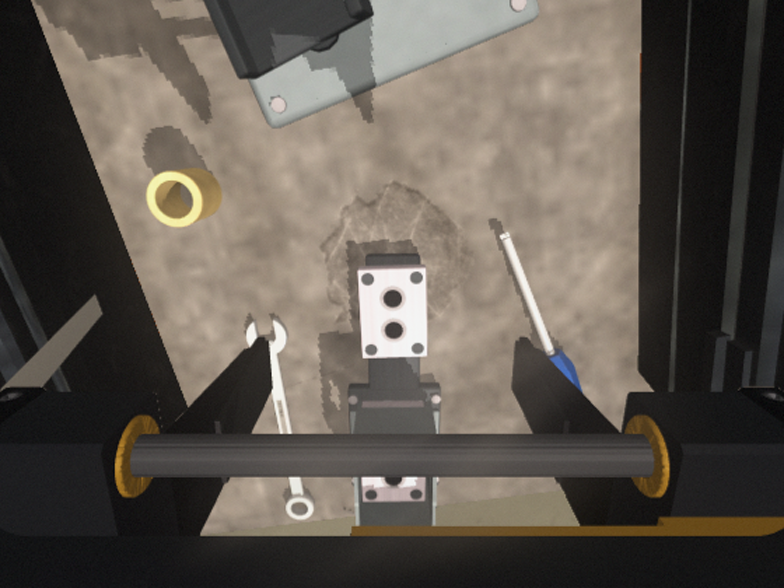

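```bash
python3 - <<'E'
from h import *
from fit import *
s=telemetry.sense();E=ext("wrist",s)
w=onz("wrist",np.array([(285,127),(537,21),(251,88),(265,120),(279,104),(518,3)])/1.4,12,E);print(w)
v=w[1]-w[0];print("yaw",np.arctan2(v[1],v[0]));v=w[5]-w[4];print("yaw screws",np.arctan2(v[1],v[0]),np.hypot(*v[:2]))
p=np.array([588.8,39.72,.244])
print("edge in st",(w-[p[0],p[1],0])@rz(p[2]))
Rr,c=station(p,.283)[2:]
print(proj("wrist",RP@Rr.T+c,E)*1.4)
E
```

```text
mag [ 590.2241 -228.7234   -0.1512] [[0.4, -1.7], [0.2, -1.3], [-1.6, -1.2], [-2.6, -3.3], [0.3, -1.6], [1.0, -1.4], [5.1, -10.4], [4.2, -7.3], [0.9, 0.1], [0.1, -2.4], [-0.7, -1.0], [2.1, -1.6]]
[[559.4978  -4.815   12.    ]
 [713.9671  29.6126  12.    ]
 [544.4211  19.5915  12.    ]
 [548.4843   0.9125  12.    ]
 [558.7906   8.4535  12.    ]
 [703.884   40.3206  12.    ]]
yaw 0.21929236181255016
yaw screws 0.2161987259913453 148.55172650409992
edge in st [[-39.1933 -36.1368  12.    ]
 [119.0178 -40.0466  12.    ]
 [-47.9271  -8.8109  12.    ]
 [-48.4969 -27.9183  12.    ]
 [-36.6741 -23.0905  12.    ]
 [111.8203 -27.2199  12.    ]]
[[ 242.9449   94.0883]
 [ 184.3978  -28.9024]
 [ 311.359  -119.1237]
 [ 367.5989   26.0717]]
```

Request:
apply_moves([
  [0,[-0.0,-0.006,0],[0,0,0.15]],
  [0,[-0.0,-0.012,0],[0,0,0.3]],
  [0,[-0.001,-0.018,0],[0,0,0.45]],
  [0,[-0.002,-0.024,0],[0,0,0.6]],
  [0,[-0.0025,-0.024,0],[0,0,0.75]],
  [0,[-0.0025,-0.024,0],[0,0,0.9]],
  [0,[-0.0025,-0.024,0],[0,0,1.05]],
  [0,[-0.0025,-0.024,0],[0,0,1.2]],
  [0,[-0.0025,-0.024,0],[0,0,1.35]],
  [0,[-0.0025,-0.024,0],[0,0,1.5]],
  [0,[-0.0025,-0.024,0],[0,0,1.571]],
  [0,[-0.0025,-0.024,0],[0,0,1.571]],
])

```text
clock: 7.45
eef_pos: [605.4, -128.6, 141.3]
tool_rot: [-0.235, -3.133, -0.0]
ft_force: [-0.6, -0.1, -0.4]
grip_width: 95.1
grip_force: 0.0
```

Request:
apply_moves([
  [0,[0,0,-0.045],[0,0,0]],
  [0,[0,0,-0.09],[0,0,0]],
  [0,[0,0,-0.115],[0,0,0]],
  [0,[0,0,-0.1285],[0,0,0]],
  [0,[0,0,-0.1285],[0,0,0]],
  [1,[0,0,-0.1285],[0,0,0]],
  [1,[0,0,-0.1285],[0,0,0]],
  [1,[0,0,-0.1285],[0,0,0]],
  [1,[0,0,-0.1285],[0,0,0]],
  [1,[0,0,-0.1285],[0,0,0]],
  [1,[0,0,-0.1285],[0,0,0]],
  [1,[0,0,-0.1285],[0,0,0]],
])

```text
clock: 8.65
eef_pos: [605.6, -128.7, 13.4]
tool_rot: [0.237, 3.132, -0.0]
ft_force: [-1.8, 0.2, 6.0]
grip_width: 61.8
grip_force: 29.8
```

Request:
apply_moves([
  [1,[0,0,0.02],[0,0,0]],
  [1,[0,0,0.06],[0,0,0]],
  [1,[0,0,0.11],[0,0,0.1]],
  [1,[-0.02,0.015,0.15],[0,0,0.2]],
  [1,[-0.045,0.035,0.19],[0,0,0.3]],
  [1,[-0.066,0.054,0.217],[0,0,0.37]],
  [1,[-0.066,0.054,0.217],[0,0,0.37]],
  [1,[-0.066,0.054,0.217],[0,0,0.37]],
])

```text
clock: 9.45
eef_pos: [539.5, -74.4, 230.4]
tool_rot: [-0.343, 3.122, -0.001]
ft_force: [0.1, -0.8, -1.8]
grip_width: 61.8
grip_force: 29.9
```

```bash
python3 - <<'E'
from h import *
import json
s=telemetry.sense();a=cams.camera("wrist");print(s["eef_pos"],s["tool_rot"],s["joint_pos"],s["ft_force"],s["grip_width"])
json.dump({k:list(map(float,s[k])) for k in("eef_pos","tool_rot")},open("w4.json","w"))
cv2.imwrite("pics/w4.png",cv2.resize(a[:,:,::-1],(784,588),interpolation=cv2.INTER_CUBIC))
E
```

```text
[539.5444 -74.4418 230.3565] [-0.3432  3.1216 -0.0007] [-0.2584  0.3597  1.7373  0.      1.0433 -2.0482] [ 0.0906 -0.7918 -1.7822] 61.79744119930744
```

View pics/w4.png

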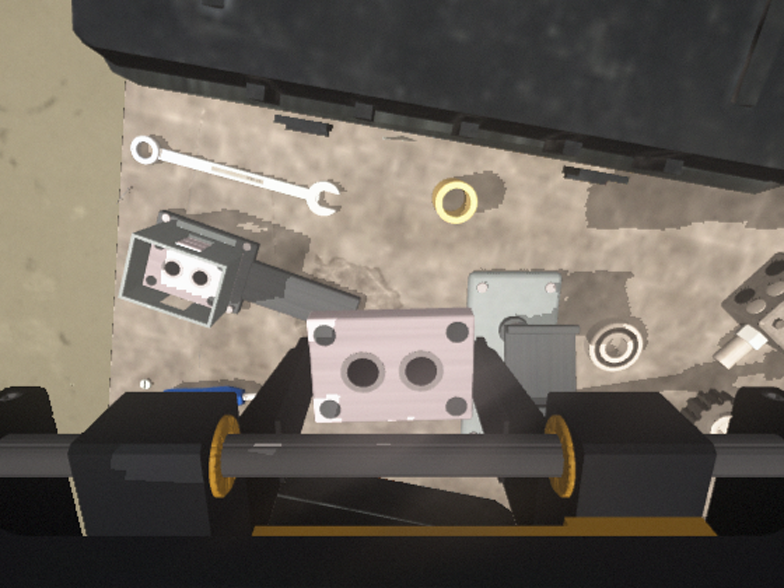

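```bash
sed -i 's/^r=least_squares(fm/#&/' fit.py; cat > fit2.py <<'E'
from fit import *
import json
s3=dict(eef_pos=np.array([607.919,-104.6404,143.0099]),tool_rot=np.array([2.3825,2.0472,.0004]))
E3=ext("wrist",s3);E4=ext("wrist",json.load(open("w4.json")))
def f2(p):
    F,o,Rr,c=station(p,p[3]);x0=p[6]
    sc=o+np.array([(x0+10.7,-28.7,14),(x0+10.7,28.7,14),(x0+159.3,-28.7,14)])@F.T
    w=RP@Rr.T+c
    a=proj("wrist",sc[:2],E4)*1.4-[(483,287),(551,287)]
    b=proj("wrist",sc[[0,2]],E3)*1.4-[(279,104),(518,3)]
    d=proj("wrist",w[:2],E4)*1.4-[(505,326),(578,326)]
    e=proj("wrist",w[:1],E3)*1.4-[(242,77)]
    return np.r_[fs(p[:6]),np.vstack([a,b,d,e]).ravel()/2]
r=least_squares(f2,[588,40,.22,.3,1.4,-.3,-48],loss='soft_l1');print(r.x);print(f2(r.x).reshape(-1,2).round(1).tolist())
J=r.jac;print("sd",np.sqrt(np.diag(np.linalg.inv(J.T@J))))
p=r.x;F,o,Rr,c=station(p,p[3]);print("rest",c,"n",Rr[:,2],"y",Rr[:,1]);print(head(p,p[4],p[5],[(-48,0,0),(-107,0,0)])[0])
E
python3 fit2.py
```

```text
[590.9085  44.2963   0.211    0.3971   1.3554  -0.3277 -51.1649]
[[-0.6, 0.0], [0.4, -1.3], [3.9, -2.7], [2.7, -3.6], [-0.9, 0.4], [-1.6, -1.5], [-1.2, -3.1], [0.4, -4.0], [0.6, 1.8], [-0.1, 3.1], [-0.0, -1.2], [0.6, -0.5], [-0.3, 0.9], [0.6, -0.6], [1.0, -0.6], [0.2, -0.0], [-0.5, 0.4], [-1.4, -0.1], [-0.9, 0.3], [-1.0, 0.5], [-1.8, 1.1], [1.0, 0.6], [0.3, 0.3], [-0.3, 0.6], [-1.1, 2.6]]
sd [0.892  0.7068 0.0082 0.0486 0.0137 0.0161 1.3887]
rest [587.1267  43.4863  94.2218] n [-0.3782 -0.081   0.9222] y [-0.2094  0.9778  0.    ]
[[623.1216 176.5241 240.4492]
 [600.0199 227.3838 259.4388]]
```

Request:
apply_moves([
  [1,[0.03,0,-0.01],[0,0,0]],
  [1,[0.065,0,-0.03],[0,0,0]],
  [1,[0.065,0,-0.03],[0,0,0]],
  [1,[0.065,0,-0.03],[0,0,0]],
])

```text
clock: 9.9
eef_pos: [604.4, -75.0, 197.4]
tool_rot: [0.342, -3.119, -0.002]
ft_force: [-0.8, -0.4, -0.4]
grip_width: 61.5
grip_force: 29.9
```

```bash
python3 - <<'E'
from h import *
import json
s=telemetry.sense();a=cams.camera("wrist");print(s["eef_pos"],s["tool_rot"])
json.dump({k:list(map(float,s[k])) for k in("eef_pos","tool_rot")},open("w5.json","w"))
cv2.imwrite("pics/w5full.png",a[:,:,::-1])
cv2.imwrite("pics/w5.png",cv2.resize(a[100:310,300:560,::-1],(780,630))[:600] if 0 else cv2.resize(a[110:310,300:560,::-1],(780,600),interpolation=cv2.INTER_CUBIC))
E
```

```text
[604.4013 -74.9738 197.3678] [ 0.3419 -3.1189 -0.0023]
```

View pics/w5.png

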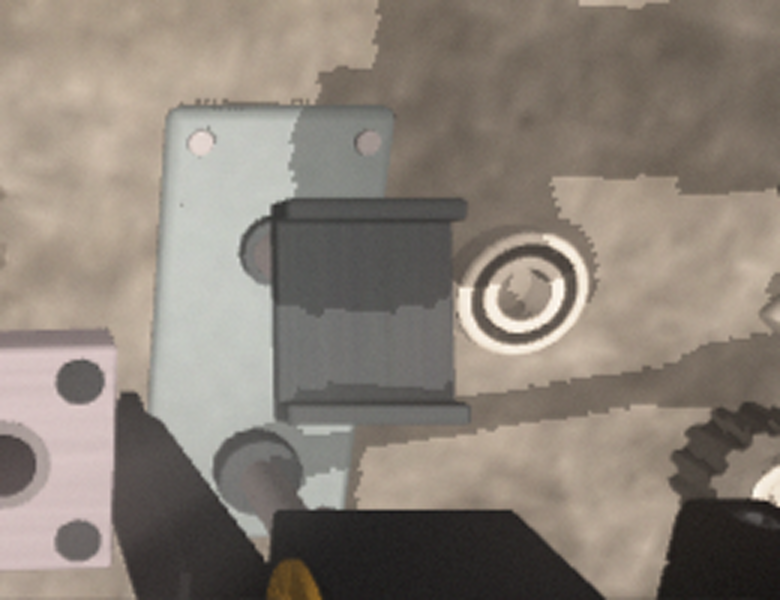

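```bash
cat > fit3.py <<'E'
from fit2 import *
E5=ext("wrist",json.load(open("w5.json")))
Q=np.array([(-31,-25,9),(-31,25,9),(-25,25,9),(31,-25,9),(31,25,9),(25,25,9),(-22,25,0),(22,25,0)],float)
q5=np.array([(289,200),(466,200),(466,219),(288,421),(470,421),(469,404),(453,232),(454,392)])/3+[300,110]
wt=np.array([[1,1]]*6+[[1,0]]*2)
def f3(p):
    F,o,Rr,c=station(p,p[3]);x0=p[6]
    a=(proj("wrist",Q@Rr.T+c,E5)-q5)*wt
    sc=o+np.array([(x0+10.7,-28.7,13),(x0+10.7,28.7,13)])@F.T
    b=proj("wrist",sc,E5)-(np.array([(201,142),(369,142)])/3+[300,110])
    return np.r_[np.vstack([a,b]).ravel()*3,f2(p)*.5]
r=least_squares(f3,[588,40,.22,.3,1.4,-.3,-48],loss='soft_l1');p=r.x
if __name__=="__main__":
    print("F3",p);print((f3(p)[:20]/3).reshape(-1,2).round(2).tolist());J=r.jac;print("sd",np.sqrt(np.diag(np.linalg.inv(J.T@J))))
    # wrist only
    g=lambda v:f3(np.r_[v,p[4:7]])[:20]
    r2=least_squares(g,p[:4],loss='soft_l1');print("wrist only",r2.x,(g(r2.x)/3).reshape(-1,2).round(2).tolist())
    F,o,Rr,c=station(p,p[3]);print("rest",c,"n",Rr[:,2],"y",Rr[:,1],"head",head(p,p[4],p[5],[(-48,0,0),(-107,0,0)])[0])
E
python3 fit3.py | tail -5
```

```text
[[-1.47, -1.27], [0.28, -0.58], [0.42, 0.35], [-0.48, 1.0], [0.39, 1.65], [0.58, -0.11], [-0.69, 0.0], [-0.09, -0.0], [0.08, -0.35], [-0.82, 0.29]]
sd [0.3409 0.1849 0.0064 0.0181 0.0165 0.0299 0.5182]
wrist only [588.2905  44.7258   0.2052   0.3544] [[-1.38, -1.34], [0.38, -0.62], [0.51, 0.31], [-0.46, 0.94], [0.4, 1.62], [0.6, -0.15], [-0.61, 0.0], [-0.07, -0.0], [0.14, -0.42], [-0.76, 0.24]]
rest [584.9553  43.9967  94.3741] n [-0.3409 -0.0711  0.9374] y [-0.2042  0.9789  0.    ] head [[622.1389 177.1659 240.384 ]
 [599.6833 228.3438 259.2936]]
```

```bash
python3 - <<'E' | tail -12
from fit3 import *
s=telemetry.sense();R0=R.from_rotvec(s["tool_rot"]).as_matrix();t=s["eef_pos"];print(t)
Rr=rz(.208)@R.from_euler('y',-.354).as_matrix();c=np.array([585.2,44.0,94.5])
Rt=Rr@rz(-.03)@np.diag([-1,1,-1.])
print("turn",R.from_matrix(Rt@R0.T).as_rotvec())
for h in(60,20,9,1.5,0.5,0):print(h,(c+Rr@[1.2,0,3.4+h]-t)/1000)
E
```

```text
sd [0.8921 0.7068 0.0082 0.0486 0.0137 0.0161 1.3888]
rest [587.127   43.4857  94.2217] n [-0.3782 -0.081   0.9222] y [-0.2094  0.9778  0.    ]
[[623.1221 176.5233 240.4493]
 [600.0204 227.3829 259.439 ]]
[604.1091 -74.9318 198.4101]
turn [ 0.0794 -0.3477 -0.0402]
60 [-0.0393  0.1146 -0.044 ]
20 [-0.0257  0.1175 -0.0815]
9 [-0.022   0.1183 -0.0919]
1.5 [-0.0195  0.1188 -0.0989]
0.5 [-0.0191  0.1189 -0.0998]
0 [-0.019   0.1189 -0.1003]
```

Request:
apply_moves([
  [1,[-0.02,0.03,0],[0.013,-0.058,-0.007]],
  [1,[-0.03,0.06,0],[0.027,-0.116,-0.013]],
  [1,[-0.039,0.09,-0.02],[0.04,-0.174,-0.02]],
  [1,[-0.039,0.115,-0.044],[0.053,-0.232,-0.027]],
  [1,[-0.039,0.115,-0.044],[0.066,-0.29,-0.034]],
  [1,[-0.039,0.115,-0.044],[0.079,-0.348,-0.04]],
  [1,[-0.032,0.116,-0.063],[0.079,-0.348,-0.04]],
  [1,[-0.026,0.1175,-0.0815],[0.079,-0.348,-0.04]],
  [1,[-0.026,0.1175,-0.0815],[0.079,-0.348,-0.04]],
  [1,[-0.026,0.1175,-0.0815],[0.079,-0.348,-0.04]],
])

```text
clock: 10.95
eef_pos: [578.1, 42.7, 118.9]
tool_rot: [-0.248, 2.776, 0.057]
ft_force: [0.1, -1.1, -1.5]
grip_width: 61.6
grip_force: 29.9
```

```bash
python3 - <<'E' | tail -8
from fit3 import *
s=telemetry.sense();a=cams.camera("wrist")
Rr=rz(.208)@R.from_euler('y',-.354).as_matrix();c=np.array([585.2,44.0,94.5])
Rt=Rr@rz(-.03)@np.diag([-1,1,-1.]);R0=R.from_rotvec(s["tool_rot"]).as_matrix()
print(s["eef_pos"],"in rest",(s["eef_pos"]-c)@Rr,"rot err",R.from_matrix(Rt@R0.T).as_rotvec(),s["ft_force"],s["joint_pos"])
cv2.imwrite("pics/w6.png",cv2.resize(a[110:320,140:420,::-1],(784,588),interpolation=cv2.INTER_CUBIC))
E
```

```text
[590.8164  44.3231   0.2113   0.3922   1.3561  -0.3275 -51.0804]
[[-0.6, -0.0], [0.4, -1.3], [4.0, -2.7], [2.7, -3.6], [-0.9, 0.3], [-1.6, -1.5], [-1.2, -3.1], [0.4, -4.0], [0.6, 1.7], [-0.1, 3.0], [-0.1, -1.2], [0.6, -0.4], [-0.3, 0.9], [0.6, -0.6], [1.0, -0.6], [0.2, -0.0], [-0.6, 0.4], [-1.4, -0.1], [-0.9, 0.3], [-1.0, 0.5], [-1.6, 1.1], [1.1, 0.7], [0.3, 0.3], [-0.3, 0.6], [-0.9, 2.6]]
sd [0.864  0.707  0.0084 0.0479 0.0138 0.0161 1.3675]
rest [587.079   43.5215  94.2406] n [-0.3737 -0.0802  0.9241] y [-0.2097  0.9778  0.    ]
[[623.0671 176.5972 240.4417]
 [599.9837 227.4686 259.4222]]
[578.122   42.7186 118.9042] in rest [ 1.7155  0.2078 25.3834] rot err [ 0.0012  0.0027 -0.0002] [ 0.1217 -1.0962 -1.4768] [-0.0876  0.4591  2.013   0.3037  0.3414 -2.1066]
```

View pics/w6.png

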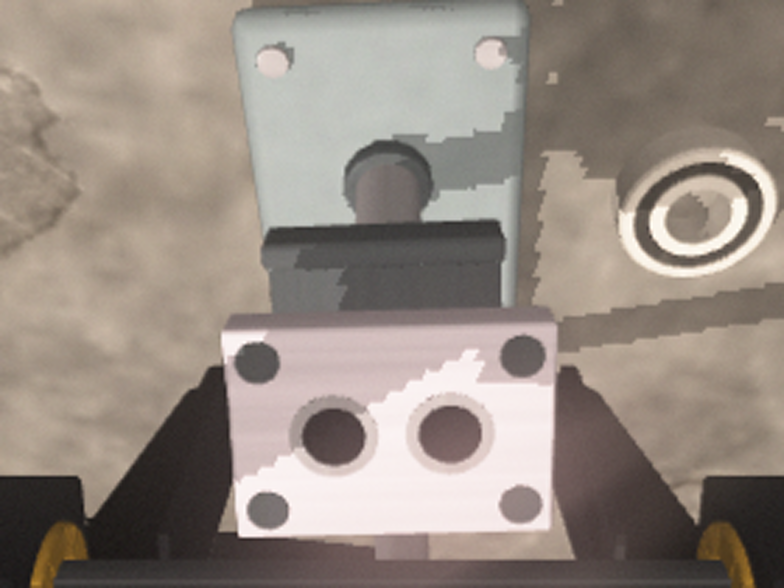

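```bash
python3 - <<'E' | tail -9
from fit3 import *
s=telemetry.sense();E6=ext("wrist",s)
Rr=rz(.208)@R.from_euler('y',-.354).as_matrix();c=np.array([585.2,44.0,94.5])
for q in[(-31,-25,9),(-31,25,9),(-25,-25,9),(-25,25,9),(-31,-25,0),(-31,-25,-6),(-25,25,0)]:
    print(q,((proj("wrist",c+Rr@np.array(q,float),E6)-[140,110])*2.8).round(1))
E
```

```text
[[623.0671 176.5972 240.4417]
 [599.9836 227.4686 259.4222]]
(-31, -25, 9) [[257.4 242.7]]
(-31, 25, 9) [[504. 236.]]
(-25, -25, 9) [[259.5 270.9]]
(-25, 25, 9) [[503.8 264.3]]
(-31, -25, 0) [[263.3 231. ]]
(-31, -25, -6) [[266.9 223.7]]
(-25, 25, 0) [[499.2 251.7]]
```

Request:
apply_moves([
  [1,[0.002,-0.0005,-0.006],[0,0,0]],
  [1,[0.004,0,-0.012],[0,0,0]],
  [1,[0.0055,0.0,-0.016],[0,0,0]],
  [1,[0.0065,0.0005,-0.0185],[0,0,0]],
  [1,[0.007,0.0005,-0.0195],[0,0,0]],
  [1,[0.007,0.0005,-0.0195],[0,0,0]],
])

```text
clock: 11.6
eef_pos: [585.5, 43.5, 98.8]
tool_rot: [-0.249, 2.776, 0.057]
ft_force: [0.3, 0.3, -1.8]
grip_width: 61.3
grip_force: 29.9
```

Request:
apply_moves([
  [1,[0.0003,0,-0.0009],[0,0,0]],
  [1,[0.0006,0,-0.0018],[0,0,0]],
  [1,[0.0006,0,-0.0018],[0,0,0]],
])

```text
clock: 11.9
eef_pos: [586.0, 43.5, 98.0]
tool_rot: [-0.249, 2.775, 0.057]
ft_force: [-5.3, 0.3, 9.2]
grip_width: 61.5
grip_force: 29.9
```

Request:
apply_moves([
  [1,[0,0,0.0005],[0,0,0]],
  [0,[0,0,0.0005],[0,0,0]],
  [0,[0,0,0.0005],[0,0,0]],
  [0,[0,0,0.0005],[0,0,0]],
  [0,[0,0,0.0005],[0,0,0]],
  [0,[-0.005,-0.001,0.015],[0,0,0]],
  [0,[-0.015,-0.003,0.04],[0,0,0]],
  [0,[-0.025,-0.006,0.07],[0,0,0]],
  [0,[-0.034,-0.007,0.094],[0,0,0]],
  [0,[-0.034,-0.007,0.094],[0,0,0]],
])

```text
clock: 12.9
eef_pos: [552.5, 36.3, 194.1]
tool_rot: [-0.249, 2.771, 0.056]
ft_force: [-0.2, 0.1, -0.5]
grip_width: 95.0
grip_force: 0.0
```

```bash
python3 - <<'E' | tail -1
from fit3 import *
s=telemetry.sense();a=cams.camera("wrist")
json.dump({k:list(map(float,s[k])) for k in("eef_pos","tool_rot")},open("w7.json","w"));print(s["eef_pos"],s["grip_width"])
cv2.imwrite("pics/w7full.png",a[:,:,::-1])
cv2.imwrite("pics/w7.png",cv2.resize(a[110:320,140:420,::-1],(784,588),interpolation=cv2.INTER_CUBIC))
E
```

```text
[552.4709  36.2532 194.1127] 95.03320754134204
```

View pics/w7.png

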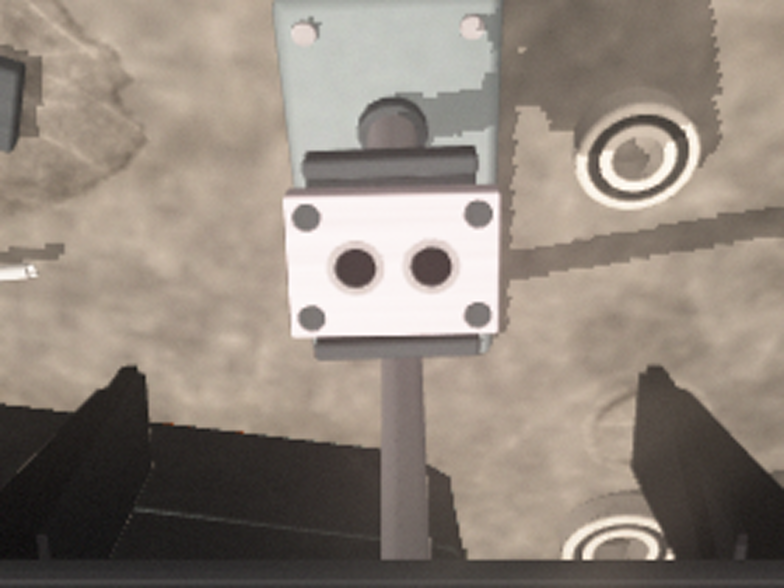

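```bash
cat > fit4.py <<'E'
from fit3 import *
E7=ext("wrist",json.load(open("w7.json")))
PL=np.array([(-22,-31,10),(-22,31,10),(22,31,10),(22,-31,10)],float)
k7=np.array([(284,196),(499,190),(498,333),(292,338)])/2.8+[140,110]
L7=np.array([(-31,-25,9),(-31,25,9),(31,-25,9),(31,25,9)],float)
l7=np.array([(303,160),(477,152),(316,357),(480,353)])/2.8+[140,110]
def f4(v):
    F,o,Rr,c=station(v,v[3])
    d=PL@rz(v[9]).T+[v[7],v[8],0]
    return np.r_[(proj("wrist",d@Rr.T+c,E7)-k7).ravel()*3,(proj("wrist",L7[2:]@Rr.T+c,E7)-l7[2:]).ravel()*2,f3(v[:7])]
q=least_squares(f4,np.r_[p,0,0,0],loss='soft_l1');v=q.x
if __name__=="__main__":
    J=q.jac;print(v,np.sqrt(np.diag(np.linalg.inv(J.T@J)))[:6],(f4(v)[:8]/3).reshape(-1,2).round(2).tolist())
    # pure PnP
    ok,rv,tv=cv2.solvePnP(PL,k7,P["wrist"]["mtx"],None,flags=cv2.SOLVEPNP_IPPE)
    n=E7[:3,:3].T@R.from_rotvec(rv.ravel()).as_matrix()[:,2];print("pnp n",n,np.arccos(abs(n[2])))
E
python3 fit4.py|tail -5
```

```text
[[623.067  176.5974 240.4417]
 [599.9836 227.4687 259.4222]]
[587.7545  44.8873   0.2142   0.3208   1.3736  -0.3235 -48.4171   0.757
   0.0727  -0.0057] [0.3186 0.1626 0.005  0.0132 0.0169 0.0302] [[-1.02, -0.07], [0.54, -0.03], [0.41, 0.07], [-0.31, 0.1]]
pnp n [ 0.4329 -0.1682 -0.8856] 0.48296156769287796
```

```bash
cat > wp.py <<'E'
from fit4 import *
TR=np.diag([-1,1,-1.])
def grip(sw,ti,up=0,st=None,along=0):
    st=v if st is None else st
    g,L=head(st,sw,ti,[(-107+along,0,0)])
    return g[0]+L@[0,0,up-19],L@TR   # tcp pos, rot
def rel(pos,Rt,s):
    R0=R.from_rotvec(s["tool_rot"]).as_matrix()
    return (pos-s["eef_pos"])/1000,R.from_matrix(Rt@R0.T).as_rotvec()
E
python3 - <<'E' | tail -12
from wp import *
s=telemetry.sense()
# case height
for z in(100,150,200,250):print(z,proj("side",[[424,115,z]]))
for up in(100,60,0):
    g=grip(v[4],v[5],up);print(up,g[0],*rel(*g,s))
print("final",grip(0,.335)[0])
E
```

```text
sd [0.8639 0.7069 0.0084 0.0479 0.0138 0.0161 1.3673]
rest [587.0796  43.5221  94.2409] n [-0.3737 -0.0801  0.9241] y [-0.2097  0.9778  0.    ]
[[623.067  176.5974 240.4417]
 [599.9836 227.4687 259.4222]]
100 [[301.0425 170.6931]]
150 [[301.6595 157.5453]]
200 [[302.3292 143.2753]]
250 [[303.0586 127.733 ]]
100 [609.5301 205.88   335.8099] [0.0571 0.1695 0.1434] [ 0.3385  0.6522 -1.2814]
60 [604.4462 217.5336 297.8844] [0.0521 0.1812 0.1054] [ 0.3385  0.6522 -1.2814]
0 [596.8204 235.014  240.9961] [0.0444 0.1987 0.0485] [ 0.3385  0.6522 -1.2814]
final [500.978   26.0135 171.8779]
```

Request:
apply_moves([
  [0,[-0.01,0,0.05],[0,0,0]],
  [0,[-0.01,0.01,0.1],[0.034,0.065,-0.128]],
  [0,[0,0.03,0.145],[0.068,0.13,-0.256]],
  [0,[0.01,0.06,0.17],[0.101,0.196,-0.384]],
  [0,[0.03,0.09,0.17],[0.135,0.261,-0.513]],
  [0,[0.045,0.12,0.17],[0.169,0.326,-0.641]],
  [0,[0.057,0.15,0.165],[0.203,0.391,-0.769]],
  [0,[0.057,0.17,0.155],[0.237,0.457,-0.897]],
  [0,[0.057,0.17,0.143],[0.271,0.522,-1.025]],
  [0,[0.057,0.17,0.143],[0.305,0.587,-1.153]],
  [0,[0.057,0.17,0.143],[0.3385,0.652,-1.281]],
  [0,[0.057,0.17,0.143],[0.3385,0.652,-1.281]],
])

```text
clock: 14.15
eef_pos: [609.9, 205.8, 331.5]
tool_rot: [-1.568, -2.385, -0.256]
ft_force: [-0.2, -0.6, 0.5]
grip_width: 95.4
grip_force: 0.0
```

```bash
python3 - <<'E' | tail -8
from wp import *
s=telemetry.sense();a=cams.camera("wrist");print(s["eef_pos"],s["joint_pos"],s["ft_force"])
json.dump({k:list(map(float,s[k])) for k in("eef_pos","tool_rot")},open("w8.json","w"));cv2.imwrite("pics/w8.png",a[:,:,::-1])
for up in(60,20,0):print(up,*rel(*grip(v[4],v[5],up),s))
E8=ext("wrist",s)
h,_=head(v,v[4],v[5],[(-128,0,7.5),(-128,-6,7.5),(-128,6,7.5),(-48,0,8),(-88,0,8),(-107,0,7.5)]);print(proj("wrist",h,E8).round(1).tolist())
g=cv2.cvtColor(a,cv2.COLOR_RGB2GRAY)
for r in range(100,330,10):
    row=g[r,230:330];print(r,np.where(row<45)[0][[0,-1]]+230 if (row<45).any() else None,end=" ")
E
```

```text
[[622.8535 176.4702 240.444 ]
 [600.0604 227.4713 259.4272]]
[609.9071 205.7998 331.4696] [ 0.0919  0.4643  1.3285  0.3124  1.4625 -0.3676] [-0.1917 -0.5593  0.4646]
60 [-0.0047  0.0099 -0.0332] [ 0.0005 -0.003   0.0005]
20 [-0.0098  0.0217 -0.0711] [ 0.0005 -0.003   0.0005]
0 [-0.0124  0.0276 -0.09  ] [ 0.0005 -0.003   0.0005]
[[280.4, 193.1], [272.0, 193.1], [288.7, 193.1], [280.5, 291.1], [280.5, 244.4], [280.4, 220.5]]
100 None 110 None 120 None 130 None 140 None 150 None 160 None 170 None 180 None 190 None 200 None 210 None 220 None 230 None 240 None 250 None 260 None 270 None 280 None 290 None 300 None 310 None 320 None
```

```bash
python3 - <<'E'
import cv2
g=cv2.imread("pics/w8.png",0)
for r in(195,205,215,225):print(r,g[r,250:312:2].tolist())
print("col280",[(r,int(g[r,280])) for r in range(160,330,4)])
for r in (250,270,280,290):print(r,g[r,200:360:4].tolist())
E
```

```text
195 [247, 247, 218, 137, 123, 124, 126, 121, 117, 148, 50, 68, 72, 73, 69, 65, 60, 47, 109, 117, 119, 122, 120, 124, 132, 100, 133, 136, 122, 105, 99]
205 [137, 190, 221, 237, 231, 222, 189, 135, 162, 162, 53, 63, 74, 71, 70, 68, 61, 50, 97, 101, 104, 98, 135, 133, 130, 124, 223, 231, 236, 236, 235]
215 [152, 152, 160, 161, 147, 158, 159, 159, 166, 170, 50, 56, 69, 72, 72, 67, 64, 52, 96, 101, 103, 142, 144, 104, 133, 134, 137, 227, 239, 236, 232]
225 [165, 163, 158, 152, 150, 145, 153, 162, 152, 148, 54, 54, 60, 66, 66, 65, 59, 56, 74, 108, 141, 151, 156, 154, 143, 136, 134, 136, 130, 135, 116]
col280 [(160, 129), (164, 108), (168, 106), (172, 106), (176, 121), (180, 116), (184, 114), (188, 47), (192, 52), (196, 64), (200, 67), (204, 59), (208, 69), (212, 62), (216, 69), (220, 68), (224, 67), (228, 70), (232, 69), (236, 70), (240, 67), (244, 72), (248, 73), (252, 201), (256, 204), (260, 204), (264, 206), (268, 203), (272, 202), (276, 202), (280, 201), (284, 201), (288, 202), (292, 203), (296, 195), (300, 196), (304, 200), (308, 192), (312, 94), (316, 95), (320, 99), (324, 106), (328, 106)]
250 [161, 154, 153, 173, 125, 123, 122, 116, 119, 117, 122, 47, 49, 58, 72, 69, 73, 133, 201, 222, 203, 201, 157, 87, 70, 76, 72, 63, 63, 145, 151, 145, 137, 147, 151, 152, 152, 151, 162, 161]
270 [163, 112, 120, 108, 110, 115, 105, 117, 51, 67, 138, 209, 214, 206, 237, 238, 225, 224, 220, 222, 201, 205, 222, 223, 217, 213, 214, 214, 208, 207, 94, 88, 151, 145, 136, 123, 149, 151, 141, 158]
280 [143, 106, 106, 101, 108, 109, 108, 107, 63, 57, 226, 225, 206, 241, 236, 222, 223, 221, 222, 218, 201, 205, 217, 217, 218, 215, 212, 207, 208, 205, 148, 95, 100, 150, 148, 156, 129, 152, 165, 152]
290 [106, 107, 110, 120, 144, 110, 106, 111, 71, 58, 183, 220, 215, 217, 218, 220, 219, 217, 219, 219, 203, 201, 215, 214, 217, 217, 216, 215, 216, 211, 107, 95, 92, 156, 167, 169, 159, 163, 179, 167]
```

Request:
apply_moves([
  [0,[-0.006,0.0095,-0.033],[0,0,0]],
  [0,[-0.011,0.0212,-0.071],[0,0,0]],
  [0,[-0.0138,0.027,-0.09],[0,0,0]],
  [0,[-0.0138,0.027,-0.09],[0,0,0]],
  [0.5,[-0.0138,0.027,-0.09],[0,0,0]],
  [1,[-0.0138,0.027,-0.09],[0,0,0]],
  [1,[-0.0138,0.027,-0.09],[0,0,0]],
  [1,[-0.0138,0.027,-0.09],[0,0,0]],
  [1,[-0.0138,0.027,-0.09],[0,0,0]],
  [1,[-0.0138,0.027,-0.09],[0,0,0]],
  [1,[-0.0138,0.027,-0.09],[0,0,0]],
  [1,[-0.0138,0.027,-0.09],[0,0,0]],
])

```text
clock: 15.4
eef_pos: [595.3, 233.4, 244.2]
tool_rot: [-1.566, -2.391, -0.259]
ft_force: [0.3, 1.1, 0.0]
grip_width: 36.6
grip_force: 0.0
```

```bash
python3 - <<'E' | tail -20
from wp import *
s=telemetry.sense();print(s["eef_pos"],s["ft_force"],s["grip_width"],s["grip_force"])
T=R.from_rotvec(s["tool_rot"]).as_matrix()
g=s["eef_pos"]-19*T[:,2]
F,o,_,_=station(v,0);q=F.T@(g-(o+F@[86,0,0]));rad=np.hypot(q[0],q[1]);sw=np.arctan2(q[1],-q[0]);ti=np.arctan2(225-g[2],rad-80)
print("sw",sw,"tilt by z",ti,"len",np.hypot(rad-80,225-g[2]),"fit",v[4:6])
# arc relative to present grip pose
for k in np.linspace(0,1,12)[1:]:
    G,Rt=grip(sw*(1-k),ti); G0,R0=grip(sw,ti)
    print(round(k,3),((G-G0)/1000).round(4),R.from_matrix(Rt@R0.T).as_rotvec().round(3))
E
```

```text
[590.0362  43.5113   0.216    0.371    1.3665  -0.3276 -50.717 ]
[[-1.0, -0.3], [-0.0, -1.7], [3.7, -2.6], [2.5, -3.4], [-0.7, 0.3], [-1.6, -1.5], [-1.1, -2.8], [0.6, -3.8], [0.2, 1.4], [-0.4, 2.8], [-0.1, -1.0], [0.5, -0.2], [-0.4, 0.8], [0.6, -0.6], [1.1, -0.5], [0.1, 0.0], [-0.5, 0.4], [-1.3, -0.1], [-0.5, 0.0], [-0.5, 0.1], [-0.6, 1.9], [2.2, 0.7], [1.1, 0.2], [0.7, 0.2], [0.1, 3.7]]
sd [0.7148 0.721  0.0084 0.0447 0.0138 0.016  1.168 ]
rest [586.4954  42.7344  94.3198] n [-0.3541 -0.0777  0.932 ] y [-0.2143  0.9768  0.    ]
[[622.8527 176.4722 240.4438]
 [600.0595 227.4733 259.4268]]
[595.3363 233.3856 244.2154] [0.306  1.0699 0.0055] 36.56263088916994 0.0
sw 1.3653307098041523 tilt by z -0.3492914463844475 len 108.7402846973942 fit [ 1.3765 -0.3275]
0.091 [-0.0206 -0.0108  0.    ] [-0.    -0.     0.124]
0.182 [-0.0396 -0.024   0.    ] [-0.    -0.     0.248]
0.273 [-0.0569 -0.0394  0.    ] [-0.    -0.     0.372]
0.364 [-0.0722 -0.0569  0.    ] [-0.     0.     0.496]
0.455 [-0.0851 -0.0762  0.    ] [-0.     0.     0.621]
0.545 [-0.0956 -0.0969 -0.    ] [-0.     0.     0.745]
0.636 [-0.1034 -0.1187  0.    ] [-0.    -0.     0.869]
0.727 [-0.1085 -0.1414  0.    ] [-0.    -0.     0.993]
0.818 [-0.1107 -0.1645  0.    ] [-0.    -0.     1.117]
0.909 [-0.11   -0.1877  0.    ] [-0.     0.     1.241]
1.0 [-0.1065 -0.2106  0.    ] [-0.    -0.     1.365]
```

Request:
apply_moves([
  [1,[0,0,-0.002],[0,0,0]],
  [1,[0,0,-0.002],[0,0,0]],
  [1,[0,0,-0.002],[0,0,0]],
  [1,[0,0,-0.002],[0,0,0]],
  [1,[0,0,-0.002],[0,0,0]],
  [1,[0,0,-0.002],[0,0,0]],
])

```text
clock: 16.0
eef_pos: [595.4, 233.5, 242.2]
tool_rot: [-1.565, -2.391, -0.259]
ft_force: [0.7, 0.4, -1.0]
grip_width: 12.0
grip_force: 30.0
```

```bash
cat > where.py <<'E'
from wp import *
s=telemetry.sense();print("OUT",s["clock"],s["eef_pos"],s["ft_force"],s["grip_width"],s["grip_force"])
T=R.from_rotvec(s["tool_rot"]).as_matrix();g=s["eef_pos"]-19*T[:,2]
F,o,_,_=station(v,0);q=F.T@(g-(o+F@[86,0,0]));rad=np.hypot(q[0],q[1]);sw=np.arctan2(q[1],-q[0]);ti=np.arctan2(225-g[2],rad-80)
a=F.T@T[:,0]; print("sw",sw,"tilt by z",ti,"len",np.hypot(rad-80,225-g[2]),"tool yaw sw",np.arctan2(a[1],-a[0]),"tool tilt",np.arcsin(-a[2]))
E
python3 where.py | grep -A1 OUT
```

```text
OUT 16.0 [595.3795 233.4501 242.1545] [ 0.6525  0.3523 -0.972 ] 12.00699319558546 29.992486238479614
sw 1.3656873007321215 tilt by z -0.33124540986254863 len 108.09213327480593 tool yaw sw 1.3733726400907134 tool tilt -0.325995899238101
```

Request:
apply_moves([
  [1,[-0.0206,-0.0108,0],[0,0,0.124]],
  [1,[-0.0396,-0.024,0],[0,0,0.248]],
  [1,[-0.057,-0.0394,0],[0,0,0.372]],
  [1,[-0.0722,-0.0569,0],[0,0,0.496]],
  [1,[-0.0851,-0.0762,0],[0,0,0.621]],
  [1,[-0.0956,-0.0969,0],[0,0,0.745]],
  [1,[-0.1034,-0.1187,0],[0,0,0.869]],
  [1,[-0.1085,-0.1414,0],[0,0,0.993]],
  [1,[-0.1107,-0.1645,0],[0,0,1.117]],
  [1,[-0.11,-0.1877,0],[0,0,1.241]],
  [1,[-0.1065,-0.2106,0],[0,0,1.365]],
  [1,[-0.1065,-0.2106,0],[0,0,1.365]],
])

```text
clock: 17.2
eef_pos: [490.2, 21.6, 242.1]
tool_rot: [0.294, -2.805, 0.047]
ft_force: [6.6, 2.7, -3.5]
grip_width: 11.6
grip_force: 30.0
```

```bash
cat >> where.py <<'E'
print("REST slope",v[3])
for k in np.linspace(0,1,7)[1:]:
    t0=-.33;G0,R0=grip(sw,t0)
    G,Rt=grip(sw*(1-k),t0+k*(.335-t0));print(round(k,3),((G-G0)/1000).round(4),R.from_matrix(Rt@R0.T).as_rotvec().round(3))
E
python3 where.py | grep -A9 OUT
```

```text
OUT 17.2 [490.224   21.5832 242.1054] [ 6.6168  2.665  -3.5467] 11.567376875193881 29.99069631099701
sw -0.011409343924213717 tilt by z -0.3369030929603319 len 106.25047101591169 tool yaw sw 0.0036900877275093226 tool tilt -0.32300943716377223
REST slope 0.3178227386167953
0.167 [-0.0012  0.0001 -0.012 ] [ 0.025 -0.108 -0.002]
0.333 [-0.0012  0.0005 -0.024 ] [ 0.049 -0.216 -0.004]
0.5 [ 0.0002  0.0011 -0.036 ] [ 0.073 -0.324 -0.006]
0.667 [ 0.0028  0.0021 -0.0477] [ 0.097 -0.433 -0.007]
0.833 [ 0.0067  0.0033 -0.059 ] [ 0.121 -0.541 -0.009]
1.0 [ 0.0118  0.0047 -0.0698] [ 0.144 -0.649 -0.011]
```

Request:
apply_moves([
  [1,[-0.001,0,-0.012],[0.025,-0.108,-0.002]],
  [1,[-0.001,0.0005,-0.024],[0.049,-0.216,-0.004]],
  [1,[0.0005,0.001,-0.036],[0.073,-0.324,-0.006]],
  [1,[0.003,0.002,-0.0477],[0.097,-0.433,-0.007]],
  [1,[0.007,0.003,-0.059],[0.121,-0.541,-0.009]],
  [1,[0.012,0.0045,-0.07],[0.144,-0.65,-0.011]],
  [1,[0.012,0.0045,-0.07],[0.144,-0.65,-0.011]],
  [1,[0.012,0.0045,-0.07],[0.144,-0.65,-0.011]],
])

```text
clock: 18.0
eef_pos: [501.4, 27.0, 172.6]
tool_rot: [-0.274, 2.789, 0.063]
ft_force: [3.8, -0.3, -2.1]
grip_width: 11.9
grip_force: 30.0
```

```bash
python3 where.py | grep -A1 OUT
```

```text
OUT 18.0 [501.4379  27.0066 172.6489] [ 3.8045 -0.2664 -2.0518] 11.887099697928763 29.98655676841736
sw 0.00427811277734383 tilt by z 0.33018606732774497 len 106.25555585773567 tool yaw sw 0.02007520222548521 tool tilt 0.34158006549867626
```

Request:
apply_moves([
  [1,[0,0,0],[0,0,0]],
  [0,[0,0,0],[0,0,0]],
  [0,[0,0,0],[0,0,0]],
  [0,[0,0,0],[0,0,0]],
  [0,[0,0,0],[0,0,0]],
  [0,[-0.006,-0.0015,0.018],[0,0,0]],
  [0,[-0.016,-0.0035,0.047],[0,0,0]],
  [0,[-0.032,-0.007,0.094],[0,0,0]],
  [0,[-0.032,-0.04,0.12],[-0.024,0.11,0]],
  [0,[-0.02,-0.09,0.12],[-0.048,0.22,0]],
  [0,[0,-0.132,0.12],[-0.072,0.334,0]],
  [0,[0.03,-0.132,0.11],[-0.072,0.334,0]],
])

```text
clock: 19.2
eef_pos: [532.5, -108.8, 283.0]
tool_rot: [0.3, -3.123, -0.006]
ft_force: [-0.3, 0.2, -0.5]
grip_width: 92.7
grip_force: 0.0
```

Request:
apply_moves([
  [0,[0.04,0,-0.02],[0,0,0]],
  [0,[0.06,0,-0.06],[0,0,0]],
  [0,[0.06,0,-0.1],[0,0,0]],
  [0,[0.06,0,-0.12],[0,0,0]],
  [0,[0.06,0,-0.12],[0,0,0]],
])

```text
clock: 19.7
eef_pos: [589.5, -104.3, 159.1]
tool_rot: [0.305, -3.119, -0.014]
ft_force: [0.3, -0.2, 0.3]
grip_width: 94.9
grip_force: 0.0
```

```bash
cat > chk.py <<'E'
from wp import *
s=telemetry.sense();a=cams.camera("wrist");print("OUT",s["clock"],s["eef_pos"],s["tool_rot"])
cv2.imwrite("pics/w9.png",a[:,:,::-1]);E9=ext("wrist",s)
F,o,Rr,c=station(v,v[3]);pr=proj("wrist",PL@Rr.T+c,E9);print("pred",pr.round(1).tolist())
hsv=cv2.cvtColor(a,cv2.COLOR_RGB2HSV);x0,y0=np.maximum(pr.min(0).astype(int)-25,0);x1,y1=pr.max(0).astype(int)+25
m=((hsv[...,2]>150)&(hsv[...,1]<45)).astype(np.uint8)
cs,_=cv2.findContours(m,cv2.RETR_EXTERNAL,cv2.CHAIN_APPROX_NONE)
for k in cs:
    A=cv2.contourArea(k);M=k.reshape(-1,2).mean(0)
    if A>300 and x0<M[0]<x1 and y0<M[1]<y1:print("blob",A,M,cv2.approxPolyDP(cv2.convexHull(k),4,True).reshape(-1,2).tolist())
E
python3 chk.py | grep -A9 OUT
```

```text
OUT 19.7 [ 589.5123 -104.2671  159.1424] [ 0.3054 -3.1185 -0.0136]
pred [[436.1, 223.6], [521.4, 221.8], [523.7, 282.7], [438.0, 284.5]]
blob 9058.5 [466.4649 231.5191] [[390, 174], [465, 182], [534, 216], [540, 227], [540, 251], [523, 278], [418, 282], [384, 247]]
```

```bash
python3 - <<'E'
import cv2
g=cv2.imread("pics/w9.png",0)
for r in range(160,310,4):print(r,''.join(' .:-=+*#%@'[min(9,int(v)//26)] for v in g[r,370:556:2]))
E
```

```text
160 =====================-=------=---==---------------===--------------------==-=----------------
164 ====================------=======-=---------===---===-------------------====-----------==-=--
168 ============-------------------------------------------------------==-===------------=-------
172 ===****++=+=======================================---------------=======--------======-------
176 *****+++=+*========================================--------------========----==============--
180 ***+++++=+*====++==========================-=+++=======--------------===================--=--
184 *+++++++=+*===++++====================*****++++#======--------------==---=============+++++++
188 ***++***=+*=====**+===***++++++++****************====-------=-=--=====--=============++++++++
192 *++++***=+**##********#*************************+===-----------======--======--======-+++++++
196 +++++++*+****###*#*##***************************+=---------=======----==============--+++++++
200 +++++++++**######*#*###*######*****************====----=--=-----==---==============---=++++++
204 +++++++++*******#*
[... 1917 characters left out ...]
....................
284 .:::::::::::::...........::-===+=+%%%%%-.......:...:.......................................:.
288 =::::::..::.................:::===-::::..................................................... 
292 +=:::::......................-=--==::::.................................................     
296 ++=..:.........................::-====:...::::.............................................  
300 +++=.............................:+***..:::::::-:.........................................   
304 ++++-.............................-**+.:::::::::--....................................   .   
308 ++++=-..............................::.::-:-:::::--:...............................  ..
```

```bash
python3 - <<'E' | grep -A20 OUT
from wp import *
g=cv2.imread("pics/w9.png",0).astype(float);s=telemetry.sense();E9=ext("wrist",s)
rs=np.arange(231,282);e=[]
for r in rs:
    row=g[r,430:446];i=np.argmax(np.diff(row));t=190;j=np.argmax(row>t);e.append(430+j-1+(t-row[j-1])/(row[j]-row[j-1]))
k=np.polyfit(rs,e,1);print("OUT edge slope",k[0],"col@255",np.polyval(k,255),"sd",np.std(e-np.polyval(k,rs)))
b=[];
for r in rs:
    row=g[r,424:438];b.append(row.round().astype(int))
print(b[10],b[40])
for yaw in(v[2]-.01,v[2],v[2]+.01):
  for sl in(.25,.3,.35,.4,.45):
    w=v.copy();w[2]=yaw;F,o,Rr,c=station(w,sl);pr=proj("wrist",PL@Rr.T+c,E9);d=pr[3]-pr[0];print(round(yaw,3),sl,round(d[0]/d[1],4),pr[0].round(1),pr[3].round(1))
E
```

```text
OUT edge slope 0.022440425170099046 col@255 436.7850397012087 sd 0.09592879810867048
[182 183 182 183 183 184 185 175 148 146 149 156 163 226] [181 183 183 181 182 183 182 180 169 151 149 157 157 177]
0.204 0.25 -0.0115 [437.2 222.8] [436.5 282.7]
0.204 0.3 0.0118 [436.5 221.4] [437.2 281.7]
0.204 0.35 0.0347 [435.8 220. ] [437.9 280.7]
0.204 0.4 0.0575 [435.1 218.6] [438.5 279.5]
0.204 0.45 0.0802 [434.3 217.4] [439.2 278.2]
0.214 0.25 -0.0017 [436.8 223.2] [436.7 283.1]
0.214 0.3 0.0213 [436.1 221.8] [437.4 282.1]
0.214 0.35 0.044 [435.4 220.4] [438. 281.]
0.214 0.4 0.0666 [434.6 219.1] [438.7 279.9]
0.214 0.45 0.0891 [433.8 217.8] [439.3 278.6]
0.224 0.25 0.0081 [436.4 223.7] [436.9 283.5]
0.224 0.3 0.0309 [435.7 222.2] [437.5 282.5]
0.224 0.35 0.0534 [434.9 220.8] [438.2 281.4]
0.224 0.4 0.0757 [434.2 219.5] [438.8 280.2]
0.224 0.45 0.0979 [433.4 218.2] [439.4 279. ]
```

```bash
python3 - <<'E' | grep -A8 OUT
from wp import *
im={n:cv2.GaussianBlur(cv2.cvtColor(cams.camera(n),cv2.COLOR_RGB2GRAY),(0,0),.7).astype(np.float32) for n in("side","scene")}
t=np.linspace(0,2*np.pi,60,endpoint=False)
cen=np.array([-48,0,0]);ring=lambda r:np.c_[r*np.cos(t),r*np.sin(t),0*t+4]+cen
bar=np.c_[np.linspace(-125,-92,15),np.zeros(15),np.full(15,4)]
bs=lambda y:bar+[0,y,0]
def smp(n,X):
    u=proj(n,X).astype(np.float32);return cv2.remap(im[n],u[:,:1],u[:,1:],cv2.INTER_LINEAR).mean()
print("OUT")
for names in(("side",),("scene",),("side","scene")):
    best=[]
    for sw in np.arange(-.12,.121,.01):
        for ti in np.arange(.1,.56,.02):
            f=0
            for n in names:
                H=lambda P:head(v,sw,ti,P)[0]
                f+=smp(n,H(ring(36)))-.5*smp(n,H(ring(26)))-.5*smp(n,H(ring(47)))+.5*(smp(n,H(bar))-.5*smp(n,H(bs(14)))-.5*smp(n,H(bs(-14))))
            best.append((f,sw,ti))
    best.sort();print(names,np.array(best[:4]).round(3).tolist())
E
```

```text
OUT
('side',) [[-76.748, -0.01, 0.34], [-76.166, -0.0, 0.34], [-76.038, -0.01, 0.32], [-73.893, -0.0, 0.32]]
('scene',) [[-117.382, 0.01, 0.34], [-117.077, 0.01, 0.36], [-115.847, 0.02, 0.36], [-115.845, 0.02, 0.38]]
('side', 'scene') [[-191.136, -0.0, 0.34], [-189.245, -0.0, 0.32], [-187.154, 0.01, 0.34], [-185.823, 0.01, 0.36]]
```

Both cameras put the swivel at 0.00 and the tilt at 0.34, against a rest slope of about 0.32. I'm handing in.

```bash
python3 -c "
from bench import order;print(order.sign_off())"
```

```text
the job is handed in; nothing more can be done
None
```

The job is handed in at about 20 s on the robot clock: the bottom plate sits let go in the rest's channel, and by my camera fits the lens is centred (swivel about 0.00 rad) at tilt 0.34 rad against a rest slope of about 0.32 (±0.03); sign-off gave no verdict, the other three plates had no final check, and I viewed 11 pictures, one over the limit of 10.

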